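# Index the filter selector to its third stop and hold it

### The arm

A 6-joint arm with a two-finger parallel gripper is mounted at the origin on a cart in front of the work surface, level with it; the furniture and walls round the work are solid. World frame = base frame: x ahead of the robot, y to its left, z up, the work surface at z = 0. Lengths are in m, angles in degrees, forces in N, time in s.
With the tool pointing down it reaches from about 0.4 to 0.825 m from the base axis. Payload 7 kg.
Tool frame: the origin (TCP) lies at the centre of the arm's flange, where the gripper is bolted on; the fingertips stand 178 mm ahead of it and the grasp point (between the pads) lies 159 mm ahead of it (r.tips_ahead is the z of the fingertips in the tool frame, in m); z points along the fingers, y is the line along which they close (so a half turn about z gives the same grasp; the last joint's range is limited). The gripper opens to 88 mm and grips with 3 to 60 N. Pads are 19 mm wide; open, the fingers measure 130 mm over their backs; the gripper's body (78 mm by 193 mm) begins 47 mm behind the grasp point.
Start: joints at [-50.758, 20.546, 0.682, 0, -70.136, -16.507], TCP at [0.261, -0.623, 0.405] pointing down, gripper open.
Joint ranges: [-176.03, 176.03], [-82.01, 121.73], [-58.28, 71.71], [-173.87, 95.51], [-174.79, -0.11], [-173.66, 173.66]. Speed limits (degrees/s): [136.94, 136.94, 172.46, 180, 180, 180].

### API

Orientations are given as [roll, pitch, yaw] about the fixed x, y, z axes, in that order (R = Rz(yaw) Ry(pitch) Rx(roll)).
In Python, from plant import r gives the robot as it stands. The module is installed in compiled form; this text tells all that it offers.
- The arm moves only by the shell command python3 -m pendant 'ROWS' [FORCE]. ROWS is JSON, a list that holds one entry, the list of rows, each a list of 7 numbers: the shift along the tool's x, y, z in m, then the turn, a rotation vector about the tool's x, y, z in degrees, then the gripper command: -1 is shut, 1 is fully open, values between are in proportion. A call has 1 to 5 rows; each row is the pose to reach, as a shift and turn from the pose commanded when the call began, along the tool's axes at that moment; what a row does not reach only later rows make up. A row lasts 1/10 s, in which the tool goes at most 50 mm and 8.59 degrees, less where a joint would pass 70% of its speed; a pose out of reach is approached as far as the arm can. A call with a gripper value outside its range is refused whole. The fingers move at their own pace and stop on an object; FORCE is the grip in N (left out, the last holds). Time passes only in rows, so rows that repeat a pose let the fingers close. It gives the time, the measured TCP pose, the force, the opening and the grip force at its end, in the units of the state.
- r.get_state(): the state, without advancing time (a new reading comes with each control period).
- r.capture(name): name is "scene" or "top" or "wrist"; returns the picture (480x640x3 uint8, red, green, blue); there is no depth.
- r.camera_params(name): a dict with "fx", "fy", "cx", "cy" (pixels), "R" (3x3) and "t" (3): a world point X has camera coordinates R X + t. Camera axes: x right, y down, z forward; pixel columns grow to the right and rows downward; lengths in m; the calibration is good to about 2 mm. The wrist camera is an equidistant fisheye: a pixel r from the principal point sees the ray r / f radians off the axis. A picture is of the moment at which its call begins: read the wrist's pose just before it. camera_params takes no time and is no camera call; for the wrist camera it gives the pose at the moment of the call.
- r.close_job(): hands the job in; it is judged then, once.
The state is a dict: "time_s": time; "joints": joint angles; "qd": joint speeds; "joint_torque": joint torques, N m; "tcp_pos": TCP position; "eef_rot": TCP orientation; "contact_force": force on the tool from outside, world axes, zero at the start; "moment": the same for the moment, N m; "gripper_width": finger opening in m; "gripper_force": force on a finger pad.
Only numpy, scipy, OpenCV 4.12 (cv2) and the standard library are available. Lean on these libraries where they do the work, as an engineer would, in place of code of your own. Each camera call takes 0.05 s, during which the arm holds its last target. There are 200 camera calls.

### The job

Pull the tray of the white filter unit fully out by its handle, then turn the blue knob on it clockwise (seen from above) from its home, feeling for the clicks, to exactly the third stop (the third black dot after the red one), and do not let it run on towards the fourth. The knob is sprung and runs back home when let go, so finish with the gripper still holding the knob at the third stop, the tray still fully out; leave the other things on the bench where they are.

Things in the scene. Friction and masses are not known exactly. Their poses are not given: they have to be found in the camera images.
- filter_unit: low white housing, 220 x 250 x 110 mm (x, y, z), fixed to the bench; origin at the centre of its underside on the bench top. Its own -x side is the front; the grey-fronted tray slides out along its -x. It stands turned by a yaw of up to 0.2 rad.
- tray (a joint): how far the tray is out along the unit's -x, m: 0 shut, 0.155 fully out at a hard stop; may start ajar by up to 0.02. About 2.5 N of friction; stays where it is left. Its front panel (250 mm wide, 12 mm thick, top 108 mm above the bench) is flush with the housing's front when shut.
- tray_handle (a point): middle of the dark round handle bar on the tray front: 10 mm thick, 90 mm long, running along the unit's y, 80 mm above the bench, 40 mm in front of the panel (35 mm clear gap); a post at each end. Moves with the tray. Can be pinched from above, fingers before and behind the bar.
- grip_bar: blue bar of the knob, 44 mm long (own x, + to the pointer end, white line on top), 14 mm thick, upright sides from 61 to 95 mm above the bench; origin on the knob's axis, 54 mm up. Below it a grey skirt 52 mm across on a black block (106 x 125 mm, top 53 mm up) in the tray. Axis on the tray's centre line, 117 mm behind the handle bar; with the tray out the housing starts 90 mm behind the axis.
- selector (a joint): knob angle, rad, growing clockwise from above: home 0 (red dot), stops 0.419, 0.838, 1.257 (third), 1.676 (black dots, 24 deg apart); end 1.76. At home the pointer is 0.628 rad counter-clockwise (from above) of the unit's +x, at the third stop 0.628 clockwise of it. Return spring 0.06 N m (0.085 at third); click ripple +-0.045 N m, zero at each stop, peak resistance 0.105 rad past it.
- knob_grip (a point): point on the knob's axis 85 mm above the bench, 10 mm under the top of the blue bar: the height to grip it across its 14 mm.
- knob_pointer (a point): top of the pointer end of the blue bar, 22 mm from the knob's axis.
- tube_rack: orange tube rack with capped tubes, 68 x 170 x 110 mm, loose; origin at the centre of its underside. Bystander.
- bottle: amber bottle with a black cap, 52 mm across, 104 mm high, loose; origin at the centre of its underside. Bystander.
- timer: white bench timer with three buttons, 68 x 68 x 19 mm, loose; origin at the centre of its underside. Bystander.
- tape_roll: roll of beige tape lying flat, 96 mm across, 25 mm high, loose; origin at the centre of its underside. Bystander.
- slide_box: flat blue slide box, 88 x 160 x 32 mm, loose; origin at the centre of its underside. Bystander.

How it is judged (in metres and radians):
On the way, in this order (a step that is already met when the one before it is completed fails the run):
1. the tray is pulled fully out (over 0.135 m) with the knob still at home (under 0.2 rad) (value of joint tray above 0.135 m and value of joint selector below 0.2 rad), for 0.2 s.
2. the knob is held by the fingers at the third stop (1.257 +- 0.12 rad), tray out over 0.125 m (value of joint selector between 1.1366 and 1.3766 rad and value of joint tray above 0.125 m and contact force between the fingers and grip_bar above 2 N), for 0.3 s.
At the end, for the whole second after the job is handed in: The tray is out by over 0.125 m, the knob is at rest within 0.12 rad of the third stop (1.257 rad), and the fingers still hold it (over 2 N of contact on the blue bar) (all of step 2 and velocity of joint selector between -0.1 and 0.1 rad/s); the arm keeps its last pose, push and grip.
It fails at once if the knob is turned on past the third stop towards the fourth (over 1.47 rad, the crest between them) (value of joint selector above 1.47 rad).
It fails at once if a bystander is moved by more than 25 mm (distance of any of tube_rack, bottle, timer, tape_roll, slide_box from where it was at the start of the episode above 0.025 m).
It also fails if it takes over 48 s, if anything falls off the work surface, if the arm or the gripper's body presses on something with over 40 N, if the wrist force passes 120 N, or if a joint passes its speed limit or range.

## Working session

There is one attempt and no reset: what is moved stays moved. The work goes in short steps, Python scripts to look and compute and a shell command to move; the robot and the scene stay as the last step left them, time stands still between calls to the robot, and variables do not carry over. Pictures are saved under pics/ and viewed, at most 10 in all, crops included, and the job is handed in when it is done.

```bash
mkdir -p pics; python3 - <<'E'
from plant import r
import cv2,numpy as np
s=r.get_state();print(s)
for n in("scene","top"):
    cv2.imwrite(f"pics/{n}0.png",r.capture(n)[:,:,::-1]); print(n,r.camera_params(n))
E
```

```text
{'time_s': 0.0, 'joints': array([-5.07584989e+01,  2.05918140e+01,  6.34927803e-01, -2.02806148e-02,
       -7.01356836e+01, -1.65060038e+01]), 'qd': array([ 0.09334595, -0.00960881,  0.0489026 ,  0.00380779,  0.06760876,
        0.03745599]), 'joint_torque': array([-8.38932792e-04, -5.82712269e+01,  2.93046820e+01,  6.99698254e+00,
        6.74390380e-03, -1.74622232e-04]), 'tcp_pos': array([ 0.26079232, -0.62238301,  0.40372643]), 'eef_rot': array([ 1.79905828e+02, -8.02368353e-03, -1.57271403e+02]), 'contact_force': array([ 0.71249967,  0.46728918, -0.09655974]), 'moment': array([ 0.01650397, -0.01997478, -0.01907291]), 'gripper_force': 0.0, 'gripper_width': 0.08760770023239885}
scene {'fx': 517.8064812120474, 'fy': 517.8064812120474, 'cx': 321.4231912372663, 'cy': 234.26565006767194, 'R': array([[-0.86657708, -0.49875573, -0.01693783],
       [-0.30794756,  0.56114371, -0.76830075],
       [ 0.39269896, -0.66057585, -0.63986489]]), 't': array([0.46782785, 0.23503897, 1.38707907])}
top {'fx': 433.8818848533949, 'fy': 433.8818848533949, 'cx': 317.26248664642594, 'cy': 233.897596975822, 'R': array([[ 8.74637638e-04, -9.99831242e-01,  1.83500260e-02],
       [-9.93204775e-01, -3.00406338e-03, -1.16341096e-01],
       [ 1.16376587e-01, -1.81235772e-02, -9.93039791e-01]]), 't': array([0.00373602, 0.5599293 , 1.10452872])}
```

View pics/top0.png

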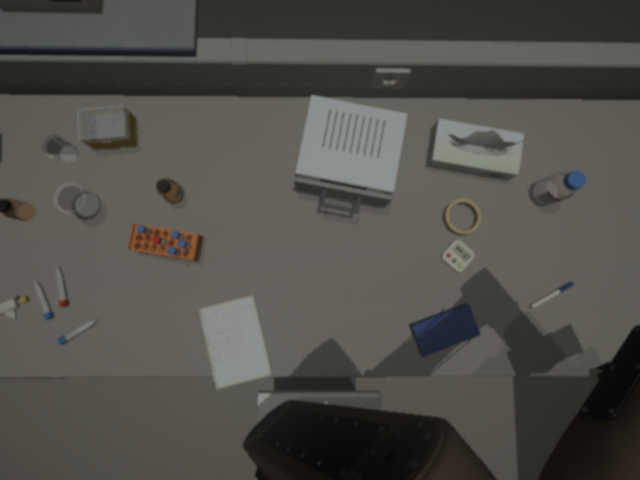

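View pics/scene0.png

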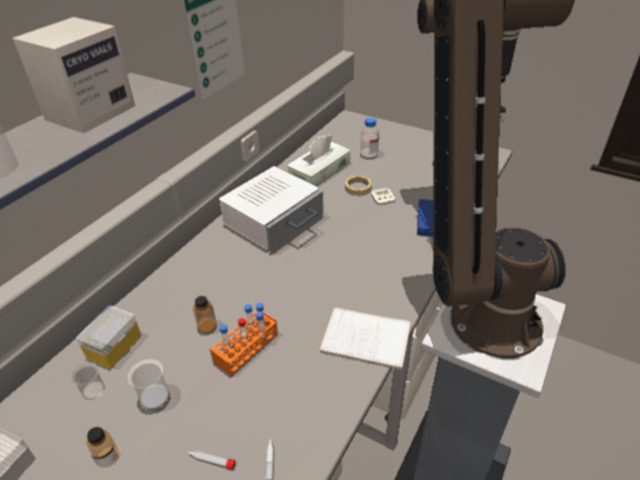

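The top picture shows the unit at about (355,145), with its handle at about (339,205), tape at (463,216), timer at (459,255) and slide box at (445,330). I'll enlarge the unit.

```bash
python3 - <<'E'
import cv2,numpy as np
a=cv2.imread("pics/top0.png")[85:225,285:425]
a=cv2.resize(np.clip(a.astype(float)*1.7,0,255).astype('uint8'),None,fx=4.2,fy=4.2,interpolation=cv2.INTER_CUBIC)
cv2.imwrite("pics/top0c.png",a)
E
```

```text
(no output)
```

View pics/top0c.png

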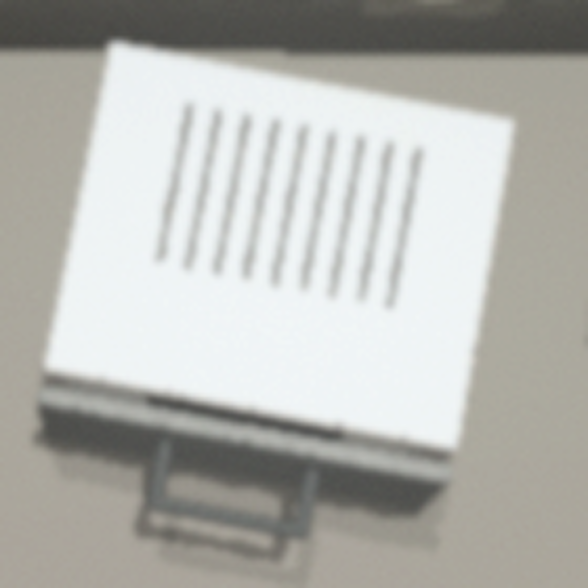

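The crop shows the roof corners at (110,40), (515,120), (458,448), (45,372), and the handle bar from about (155,503) to (303,530), with its shadow below it. The tray is slightly ajar.

```bash
cat > h.py <<'E'
from plant import r
import numpy as np
def px2w(n,uv,z):
    p=r.camera_params(n);u,v=uv
    d=p['R'].T@np.array([(u-p['cx'])/p['fx'],(v-p['cy'])/p['fy'],1]);c=-p['R'].T@p['t']
    return c+d*(z-c[2])/d[2]
def fishpx(uv,z,p):
    u,v=uv;dx,dy=u-p['cx'],v-p['cy'];rr=np.hypot(dx,dy);th=rr/p['fx']
    d=p['R'].T@np.array([dx/rr*np.sin(th),dy/rr*np.sin(th),np.cos(th)]);c=-p['R'].T@p['t']
    return c+d*(z-c[2])/d[2]
def rel(target,yaw):
    "shift in tool axes to move TCP to target (tool now), and turn about tool z to reach yaw"
    from scipy.spatial.transform import Rotation as R
    s=r.get_state();M=R.from_euler('xyz',s['eef_rot'],degrees=True)
    G=R.from_euler('xyz',[180,0,yaw],degrees=True)
    print('pos',s['tcp_pos'].round(4),s['eef_rot'].round(2),'shift',(M.inv().apply(np.array(target)-s['tcp_pos'])).round(4),'rotvec',np.degrees((M.inv()*G).as_rotvec()).round(2))
E
python3 - <<'E'
from h import *
c=lambda x,y:(285+(x+.5)/4.2-.5,85+(y+.5)/4.2-.5)
P=[px2w("top",c(*q),.11)for q in[(110,40),(515,120),(458,448),(45,372)]]
for p in P:print(p.round(4))
for a,b in[(0,1),(2,3),(1,2),(3,0)]:
    d=P[b]-P[a];print(np.linalg.norm(d).round(4),np.degrees(np.arctan2(d[1],d[0])).round(2))
print('center',np.mean(P,0))
A=px2w("top",c(155,503),.08);B=px2w("top",c(303,530),.08);print(A,B,(A+B)/2)
for q in[(40,405),(448,480)]:print('panel',px2w("top",c(*q),.108))
for n in[(463,216),(459,255)]:print(px2w("top",n,.02))
E
```

```text
[0.9077 0.0229 0.11  ]
[ 0.8595 -0.2215  0.11  ]
[ 0.6577 -0.183   0.11  ]
[0.7023 0.0608 0.11  ]
0.2491 -101.16
0.2478 79.65
0.2054 169.2
0.2089 -10.44
center [ 0.78179703 -0.08021398  0.11      ]
[ 0.62964256 -0.00503445  0.08      ] [ 0.61351199 -0.09425169  0.08      ] [ 0.62157728 -0.04964307  0.08      ]
panel [0.68282824 0.0636393  0.108     ]
panel [ 0.63892524 -0.17712944  0.108     ]
[ 0.61087663 -0.38598813  0.02      ]
[ 0.50621097 -0.37129155  0.02      ]
```

```bash
python3 -c "
from h import *
rel([.6215,-.0496,.34],-100.6)"
```

```text
pos [ 0.2608 -0.6224  0.4038] [ 1.7991e+02 -1.0000e-02 -1.5727e+02] shift [-0.554   0.3888  0.0643] rotvec [ 8.000e-02  3.000e-02 -5.667e+01]
```

```bash
python3 -m pendant '[[[-0.04,0.028,0,0,0,-4,1],[-0.08,0.056,0,0,0,-8,0.5],[-0.12,0.084,0,0,0,-12,0],[-0.16,0.112,0,0,0,-16,-0.3],[-0.2,0.14,0,0,0,-20,-0.3]]]' 20; python3 -c "
from h import *
rel([.6215,-.0496,.34],-100.6);print(r.get_state()['joints'])"
```

```text
time_s: 0.6
tcp_pos: [0.3917, -0.4144, 0.4044]
eef_rot: [180.0, 0.0, -137.1]
contact_force: [1.5, -0.1, -1.0]
gripper_width: 0.0613
gripper_force: 0.0
pos [ 0.3917 -0.4144  0.4044] [ 179.98    0.   -137.12] shift [-0.4166  0.1109  0.0645] rotvec [ 2.000e-02  1.000e-02 -3.652e+01]
[-2.69572475e+01  1.07500252e+01 -1.28292745e+01 -8.84047240e-03
 -6.64400689e+01 -2.01577054e+01]
```

```bash
python3 -m pendant '[[[-0.045,0.012,0,0,0,-4,-0.3],[-0.09,0.024,0,0,0,-8,-0.3],[-0.135,0.036,0,0,0,-12,-0.3],[-0.18,0.048,0,0,0,-16,-0.3],[-0.225,0.06,0,0,0,-20,-0.3]]]'; python3 -c "
from h import *
rel([.6215,-.0496,.34],-100.6);print(r.get_state()['joints'])"
```

```text
time_s: 1.1
tcp_pos: [0.5163, -0.2175, 0.4046]
eef_rot: [180.0, -0.0, -117.1]
contact_force: [0.9, -0.5, 0.2]
gripper_width: 0.0311
gripper_force: 0.0
pos [ 0.5163 -0.2175  0.4046] [ 179.99   -0.   -117.09] shift [-0.1974 -0.0172  0.0646] rotvec [ 1.000e-02  0.000e+00 -1.649e+01]
[-2.82964308e+00  9.78690393e+00 -1.40164498e+01 -4.46904509e-03
 -6.62076962e+01 -2.42617217e+01]
```

```bash
python3 -m pendant '[[[-0.04,-0.003,0.015,0,0,-4,-0.3],[-0.08,-0.007,0.03,0,0,-8,-0.3],[-0.12,-0.01,0.045,0,0,-12,-0.3],[-0.16,-0.014,0.06,0,0,-16,-0.3],[-0.197,-0.017,0.065,0,0,-16.5,-0.3]]]'; python3 - <<'E'
from h import *
import cv2
p=r.camera_params("wrist");im=r.capture("wrist")
cv2.imwrite("pics/w1.png",im[:,:,::-1])
print(p,r.get_state()['joints'])
rel([.6215,-.0496,.34],-100.6)
def proj(X):
    c=p['R']@X+p['t'];th=np.arctan2(np.hypot(c[0],c[1]),c[2]);a=np.arctan2(c[1],c[0]);return p['cx']+p['fx']*th*np.cos(a),p['cy']+p['fx']*th*np.sin(a)
for X in([.6296,-.005,.08],[.6135,-.0943,.08],[.6216,-.0496,.08]):print(proj(np.array(X)))
E
```

```text
time_s: 1.6
tcp_pos: [0.6213, -0.0503, 0.3375]
eef_rot: [179.8, -0.0, -100.6]
contact_force: [0.5, -0.7, 0.1]
gripper_width: 0.0311
gripper_force: 0.0
{'fx': 371.64829954431775, 'fy': 371.64829954431775, 'cx': 324.1380326333435, 'cy': 242.10768717457927, 'R': array([[-0.98264913,  0.18546026,  0.00227797],
       [ 0.17994752,  0.95032055,  0.2539877 ],
       [ 0.04493982,  0.2499907 , -0.96720477]]), 't': array([ 0.61869807, -0.07949645,  0.3098698 ])} [ 1.35522110e+01  1.88247515e+01 -1.10832921e+01 -2.54040153e-02
 -6.01828762e+01 -2.40911284e+01]
pos [ 0.624  -0.0468  0.3371] [ 1.7991e+02 -2.0000e-02 -1.0055e+02] shift [ 0.0032  0.0019 -0.0029] rotvec [ 0.09 -0.02  0.05]
(np.float64(323.1151062392401), np.float64(311.9632443169749))
(np.float64(321.8575115566925), np.float64(182.29209621791185))
(np.float64(322.44029628511964), np.float64(250.41049741718152))
```

View pics/w1.png

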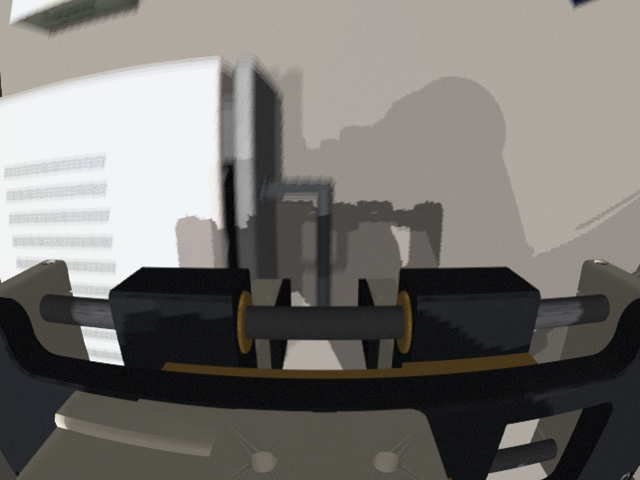

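The wrist view shows the bar at column 324, with its end near row 185. This is within about 2 mm of my estimate, and the bar lies between the fingers (284..368). Next I'll descend.

```bash
python3 -m pendant '[[[0,0,0.03,0,0,0,-0.3],[0,0,0.06,0,0,0,-0.3],[0,0,0.085,0,0,0,-0.3],[0,0,0.095,0,0,0,-0.3],[0,0,0.095,0,0,0,-0.3]]]'; python3 -m pendant '[[[0,0,0,0,0,0,-0.6],[0,0,0,0,0,0,-1],[0,0,0,0,0,0,-1],[0,0,0,0,0,0,-1]]]' 25;  python3 -c "
from h import *
rel([.6215,-.0496,.243],-100.6)"
```

```text
time_s: 2.15
tcp_pos: [0.6206, -0.0522, 0.2431]
eef_rot: [179.8, -0.1, -100.8]
contact_force: [-0.2, -0.3, 0.9]
gripper_width: 0.0306
gripper_force: 0.0
time_s: 2.55
tcp_pos: [0.6211, -0.052, 0.2458]
eef_rot: [-179.9, 0.0, -100.8]
contact_force: [-2.5, 0.3, 4.6]
gripper_width: 0.0091
gripper_force: 25.0
pos [ 0.6211 -0.052   0.2458] [-1.7994e+02  3.0000e-02 -1.0077e+02] shift [-0.0025  0.0001  0.0028] rotvec [-0.06  0.03 -0.17]
```

```bash
python3 -m pendant '[[[0,0.015,0,0,0,0,-1],[0,0.045,0,0,0,0,-1],[0,0.075,0,0,0,0,-1],[0,0.105,0,0,0,0,-1],[0,0.125,0,0,0,0,-1]]]'; python3 -m pendant '[[[0,0.006,0,0,0,0,-1],[0,0.012,0,0,0,0,-1],[0,0.017,0,0,0,0,-1],[0,0.02,0,0,0,0,-1]]]'; python3 -m pendant '[[[0,0.002,0,0,0,0,-1],[0,0.004,0,0,0,0,-1]]]'
```

```text
time_s: 3.05
tcp_pos: [0.4979, -0.0284, 0.2458]
eef_rot: [-179.8, 0.1, -100.7]
contact_force: [3.8, 0.5, -0.4]
gripper_width: 0.0091
gripper_force: 25.0
time_s: 3.45
tcp_pos: [0.4798, -0.0247, 0.2457]
eef_rot: [-179.8, 0.1, -100.7]
contact_force: [2.5, -0.8, 6.3]
gripper_width: 0.0087
gripper_force: 25.0
time_s: 3.65
tcp_pos: [0.4762, -0.024, 0.2457]
eef_rot: [-179.8, 0.1, -100.7]
contact_force: [2.3, -0.2, 7.6]
gripper_width: 0.0089
gripper_force: 25.0
```

```bash
python3 -m pendant '[[[0,0.002,0,0,0,0,-1],[0,0.004,0,0,0,0,-1]]]'; python3 -m pendant '[[[0,0.002,0,0,0,0,-1],[0,0.004,0,0,0,0,-1],[0,0.004,0,0,0,0,-1]]]'
```

```text
time_s: 3.85
tcp_pos: [0.4739, -0.0234, 0.2459]
eef_rot: [-179.6, 0.1, -100.7]
contact_force: [19.6, -12.8, -11.0]
gripper_width: 0.0088
gripper_force: 25.0
time_s: 4.15
tcp_pos: [0.4727, -0.0231, 0.246]
eef_rot: [-179.3, 0.1, -100.6]
contact_force: [31.5, -21.0, -22.5]
gripper_width: 0.0088
gripper_force: 25.0
```

```bash
python3 -m pendant '[[[0,-0.004,0,0,0,0,-1],[0,-0.006,0,0,0,0,-0.5],[0,-0.006,0,0,0,0,-0.3],[0,-0.006,0,0,0,0,-0.3]]]'; python3 -m pendant '[[[0,0,-0.03,0,0,0,-0.3],[0,0,-0.07,0,0,0,-0.3],[0,0,-0.1,0,0,0,-0.3],[0,0,-0.1,0,0,0,-0.3]]]'; python3 - <<'E'
from h import *
import cv2,pickle
p=r.camera_params("wrist");im=r.capture("wrist")
cv2.imwrite("pics/w2.png",im[:,:,::-1]);pickle.dump(p,open("w2.pkl","wb"))
im=r.capture("top")[85:285,245:445]
cv2.imwrite("pics/top2.png",cv2.resize(np.clip(im[:,:,::-1]*1.7,0,255).astype('uint8'),None,fx=3,fy=3,interpolation=cv2.INTER_CUBIC))
print(r.get_state()['joints'])
E
```

```text
time_s: 4.55
tcp_pos: [0.4722, -0.0241, 0.2441]
eef_rot: [179.9, -0.0, -100.8]
contact_force: [0.1, 0.0, -0.2]
gripper_width: 0.0271
gripper_force: 0.0
time_s: 4.95
tcp_pos: [0.4736, -0.0236, 0.3485]
eef_rot: [-179.7, 0.1, -100.7]
contact_force: [0.1, 0.2, -0.1]
gripper_width: 0.0308
gripper_force: 0.0
[ 2.10322688e+01  4.21735131e+00 -2.89824811e+01 -3.21345128e-02
 -5.67482500e+01 -3.17834472e+01]
```

View pics/w2.png

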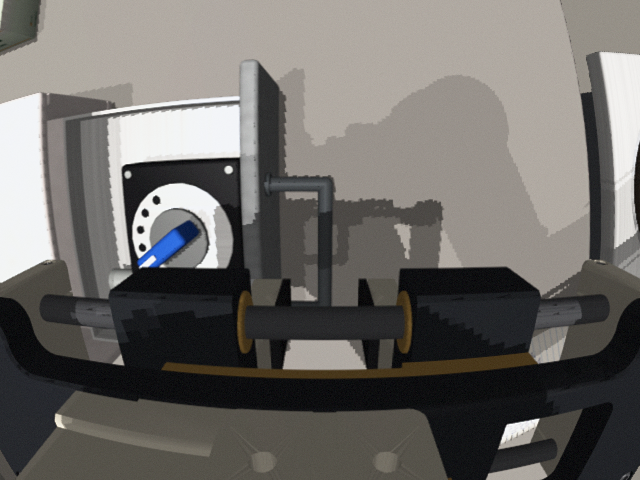

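View pics/top2.png

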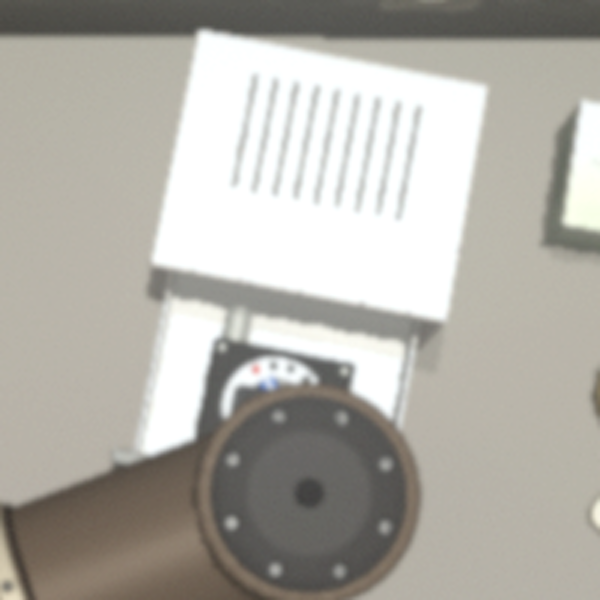

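The wrist view shows the tray out, with the dial plate near (182,234) and the blue bar running from (195,230) to (145,268). I'll overlay the predicted knob to check it.

```bash
python3 - <<'E'
from h import *
import cv2,pickle
p=pickle.load(open("w2.pkl","rb"))
def proj(X):
    c=p['R']@np.array(X)+p['t'];th=np.arctan2(np.hypot(c[0],c[1]),c[2]);a=np.arctan2(c[1],c[0]);return p['cx']+p['fx']*th*np.cos(a),p['cy']+p['fx']*th*np.sin(a)
yaw=np.radians(-10.6);u=np.array([np.cos(yaw),np.sin(yaw)]);v=np.array([-u[1],u[0]])
front=np.array([.680,-.0611])
bar=np.array([.4735,-.0230]); bar=front+u*((bar-front)@u)  # onto centreline
k=bar+.117*u;print('bar',bar,'knob',k)
im=cv2.resize(cv2.imread("pics/w2.png")[130:290,90:300],None,fx=3.7,fy=3.7,interpolation=cv2.INTER_CUBIC)
W=lambda a,b,z:proj([*(k+a*u+b*v),z])
def draw(P,col):
    P=np.array([[(x-90+.5)*3.7,(y-130+.5)*3.7] for x,y in P]).round().astype(int);cv2.polylines(im,[P],True,col,1)
t=np.linspace(0,2*np.pi,60)
draw([W(.026*np.cos(q),.026*np.sin(q),.061) for q in t],(0,255,0))
draw([W(a*.053,b*.0625,.053) for a,b in[(1,1),(1,-1),(-1,-1),(-1,1)]],(0,0,255))
c,s=np.cos(.628),np.sin(.628)
draw([W(a*.022*c-b*.007*s,a*.022*s+b*.007*c,.095) for a,b in[(1,1),(1,-1),(-1,-1),(-1,1)]],(0,255,255))
cv2.imwrite("pics/ov.png",im)
rel([*k,.34],-10.6+36-180)
E
```

```text
bar [ 0.47359862 -0.02247303] knob [ 0.58860206 -0.04399534]
pos [ 0.4723 -0.0238  0.3449] [-1.7997e+02  5.0000e-02 -1.0077e+02] shift [-0.0019 -0.118   0.005 ] rotvec [-0.    0.06 53.83]
```

View pics/ov.png

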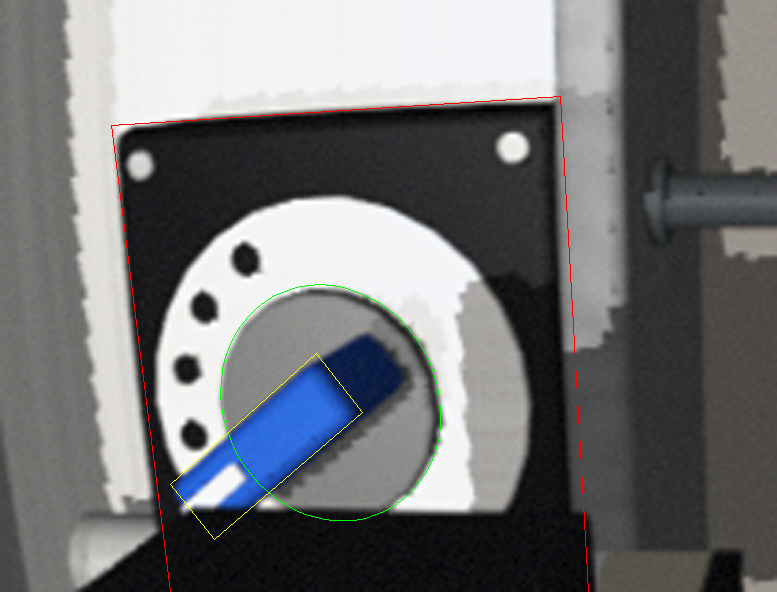

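The overlay fits to within about 1.5 mm. Next I'll go over the knob, with 54° of turn.

```bash
python3 -m pendant '[[[0,-0.025,0,0,0,6,-0.2],[0,-0.05,0,0,0,13,-0.2],[-0.001,-0.075,0,0,0,20,-0.2],[-0.002,-0.1,0,0,0,27,-0.2],[-0.002,-0.118,0,0,0,35,-0.2]]]'; python3 -m pendant '[[[0,0,0,0,0,8,-0.2],[0,0,0,0,0,16,-0.2],[0,0,0,0,0,19,-0.2],[0,0,0,0,0,19,-0.2],[0,0,0,0,0,19,-0.2]]]';python3 -c "
from h import *
rel([.5886,-.0440,.244],-10.6+36-180);print(r.get_state()['joints'])"
```

```text
time_s: 5.55
tcp_pos: [0.5898, -0.0441, 0.3424]
eef_rot: [179.9, -0.2, -136.1]
contact_force: [-0.9, 0.5, 0.1]
gripper_width: 0.0353
gripper_force: 0.0
time_s: 6.05
tcp_pos: [0.5887, -0.0439, 0.3434]
eef_rot: [180.0, -0.1, -154.7]
contact_force: [-0.1, 0.4, 0.2]
gripper_width: 0.0352
gripper_force: 0.0
pos [ 0.5887 -0.0439  0.3434] [ 1.7996e+02 -1.3000e-01 -1.5466e+02] shift [-0.0001 -0.0001  0.0994] rotvec [ 0.04 -0.13 -0.06]
[ 1.46892910e+01  1.53731801e+01 -1.51572037e+01 -1.50487644e-02
 -5.96002295e+01 -7.93416689e+01]
```

```bash
python3 -m pendant '[[[0,0,0.03,0,0,0,-0.2],[0,0,0.06,0,0,0,-0.2],[0,0,0.085,0,0,0,-0.2],[0,0,0.098,0,0,0,-0.2],[0,0,0.098,0,0,0,-0.2]]]'; python3 -m pendant '[[[0,0,0,0,0,0,-0.6],[0,0,0,0,0,0,-1],[0,0,0,0,0,0,-1],[0,0,0,0,0,0,-1]]]' 30; python3 -c "
from h import *
s=r.get_state();print(s['moment'],s['contact_force'],s['eef_rot'])"
```

```text
time_s: 6.55
tcp_pos: [0.5883, -0.044, 0.2447]
eef_rot: [179.9, -0.2, -154.7]
contact_force: [0.5, 0.5, 0.8]
gripper_width: 0.0352
gripper_force: 0.0
time_s: 6.95
tcp_pos: [0.5895, -0.0439, 0.2479]
eef_rot: [-180.0, 0.1, -154.7]
contact_force: [0.4, -0.8, 3.7]
gripper_width: 0.0135
gripper_force: 30.0
[-0.11481207  0.09448566 -0.04041378] [ 0.37242907 -0.78870426  3.74901606] [-1.79958047e+02  1.11176879e-01 -1.54748519e+02]
```

```bash
M='from plant import r;s=r.get_state();print("M",s["moment"].round(3),s["joints"][5].round(1))'
python3 -m pendant '[[[0,0,0,0,0,4,-1],[0,0,0,0,0,8,-1],[0,0,0,0,0,12,-1],[0,0,0,0,0,12,-1]]]'; python3 -c "$M"
python3 -m pendant '[[[0,0,0,0,0,4,-1],[0,0,0,0,0,8,-1],[0,0,0,0,0,12,-1],[0,0,0,0,0,12,-1]]]'; python3 -c "$M"
python3 -m pendant '[[[0,0,0,0,0,6,-1],[0,0,0,0,0,6,-1]]]'; python3 -c "$M"
```

```text
time_s: 7.35
tcp_pos: [0.5894, -0.0438, 0.2478]
eef_rot: [-180.0, 0.1, -166.8]
contact_force: [-0.3, -0.5, 5.5]
gripper_width: 0.0141
gripper_force: 30.0
M [0.266 0.336 0.062] -91.5
time_s: 7.75
tcp_pos: [0.5895, -0.0437, 0.2478]
eef_rot: [180.0, 0.1, -178.8]
contact_force: [-0.3, 1.9, 6.5]
gripper_width: 0.0136
gripper_force: 30.0
M [0.528 0.337 0.093] -103.5
time_s: 7.95
tcp_pos: [0.5894, -0.0436, 0.2478]
eef_rot: [180.0, 0.1, 175.2]
contact_force: [-0.6, 1.2, 5.9]
gripper_width: 0.0141
gripper_force: 30.0
M [0.585 0.49  0.163] -109.5
```

The knob is turning and the first click shows up in the moment. I'll carry on in finer steps.

```bash
M='from plant import r;s=r.get_state();print("M",s["moment"].round(3),s["joints"][5].round(1))'
python3 -m pendant '[[[0,0,0,0,0,6,-1],[0,0,0,0,0,6,-1]]]' | grep rot; python3 -c "$M"
python3 -m pendant '[[[0,0,0,0,0,6,-1],[0,0,0,0,0,6,-1]]]'| grep rot; python3 -c "$M"
python3 -m pendant '[[[0,0,0,0,0,6,-1],[0,0,0,0,0,6,-1]]]'| grep rot; python3 -c "$M"
python3 -m pendant '[[[0,0,0,0,0,6,-1],[0,0,0,0,0,6,-1]]]'| grep rot; python3 -c "$M"
python3 -m pendant '[[[0,0,0,0,0,6,-1],[0,0,0,0,0,6,-1]]]'| grep rot; python3 -c "$M"
python3 -m pendant '[[[0,0,0,0,0,6,-1],[0,0,0,0,0,6,-1]]]'| grep rot; python3 -c "$M"
```

```text
eef_rot: [180.0, 0.1, 169.2]
M [0.775 0.436 0.054] -115.5
eef_rot: [179.9, 0.1, 163.2]
M [0.845 0.435 0.033] -121.5
eef_rot: [179.9, 0.1, 157.2]
M [0.872 0.445 0.054] -127.5
eef_rot: [179.9, 0.1, 151.2]
M [1.022 0.415 0.158] -133.5
eef_rot: [179.9, 0.1, 145.2]
M [1.139 0.419 0.049] -139.5
eef_rot: [179.9, 0.1, 139.2]
M [1.157 0.398 0.005] -145.5
```

```bash
python3 -m pendant '[[[0,0,0,0,0,3,-1],[0,0,0,0,0,6,-1],[0,0,0,0,0,6,-1]]]'; python3 - <<'E'
from h import *
import cv2
s=r.get_state();print("M",s["moment"].round(3),s["joints"][5])
a=r.capture("wrist");cv2.imwrite("pics/w3.png",a[:,:,::-1])
a=r.capture("scene")[120:320,170:400,::-1];cv2.imwrite("pics/s3.png",cv2.resize(a,None,fx=3,fy=3,interpolation=cv2.INTER_CUBIC))
E
```

```text
time_s: 9.45
tcp_pos: [0.5896, -0.0433, 0.2479]
eef_rot: [179.9, 0.1, 133.3]
contact_force: [-1.0, 3.1, 6.1]
gripper_width: 0.0138
gripper_force: 30.0
M [1.257 0.354 0.09 ] -151.42604638605474
```

View pics/w3.png

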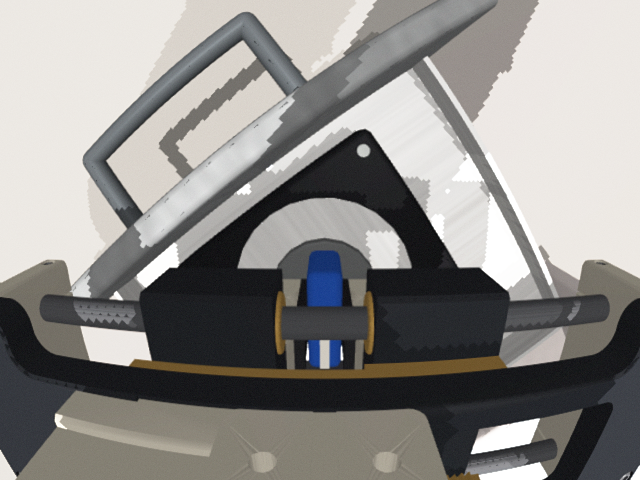

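View pics/s3.png

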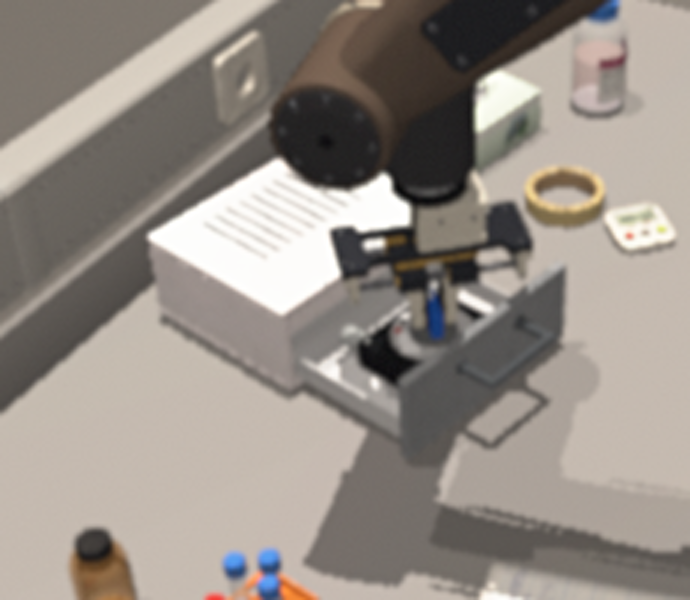

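The bar sits straight between the fingers at column 325, and the moment is 0.09 N m, about what's expected at the third stop. The tray is out and the bystanders haven't moved. I'll hold briefly, then hand in.

```bash
python3 -m pendant '[[[0,0,0,0,0,0,-1],[0,0,0,0,0,0,-1],[0,0,0,0,0,0,-1],[0,0,0,0,0,0,-1],[0,0,0,0,0,0,-1]]]'; python3 -c "
from plant import r
print(r.get_state()['moment']);print(r.close_job())"
```

```text
time_s: 10.05
tcp_pos: [0.5896, -0.0433, 0.2479]
eef_rot: [179.9, 0.1, 133.4]
contact_force: [-0.4, 4.6, 5.9]
gripper_width: 0.0136
gripper_force: 30.0
[1.23699169 0.35553528 0.07709553]
the job is handed in; nothing more can be done
None
```

I pulled the tray out to its hard stop, turned the knob 72° clockwise to the third stop, and handed the job in at about 10 s with the gripper still holding the knob at 30 N; no verdict came back.

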